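Pull down a pressure pot's cover evenly with its wing screws

TASK

Tighten the cover of the dispensing pressure pot down on its gasket evenly, with its four wing screws turned clockwise in two rounds: first bring each screw to about half-way between slack and home, then, when all four are there, turn each fully home. In each round work crosswise: after the first screw do the one diagonally opposite, then the remaining pair, and never drive one home while another is still slack. Do not knock the gauge and valve in the middle of the cover, and leave the things around the pot standing where they are.

Things in the scene. Friction and masses are not known exactly. Their poses are not given: they have to be found in the camera images.
- cover_mid (a point): Pressure pot: steel vessel fixed to the bench, under a round aluminium cover 210 mm across on a black gasket. This point is the centre of the cover's upper face, 107 mm above the bench; z up. Four wing screws stand on the cover, on a circle of 85 mm radius, on the diagonals of this frame. A ball valve sticks out along +x to 136 mm from the axis, below the flange.
- fittings: Fittings in the middle of the cover, fixed to it; origin on the pot's axis at bench level, z up. Brass tee and relief valve 24 mm across, up to 60 mm above the cover (a thin pull ring 8 mm more); a round pressure gauge 35 mm across, face up, 44 mm above the cover, reaching 46 mm from the axis along +x; an air nipple reaching 34 mm along -x.
- screw_a_wings (a point): Steel wing screw a, on the +x+y diagonal of the cover frame. Point on its axis, 26 mm above the cover, amid the wings: an upright blade 50 mm long (along this x), 9 mm thick (along y): web 30 mm long from 10 to 26 mm above the cover, a round ear of 19 mm diameter at each end up to 38 mm above it. Below, a conical hub, 23 mm across at the cover, 12 mm at its top 13 mm above the cover.
- screw_a (a joint): Turn of wing screw a, rad: 0 slack, growing as it is tightened (clockwise from above, in place, without visible rise or fall) to 1.8, fully home against a hard stop, where the wings point along the radius to the cover's centre. Turning takes 0.14 N m when slack, 0.23 N m near home; it stays where it is left.
- screw_b_wings (a point): Steel wing screw b, on the -x+y diagonal of the cover frame. Point on its axis, 26 mm above the cover, amid the wings: an upright blade 50 mm long (along this x), 9 mm thick (along y): web 30 mm long from 10 to 26 mm above the cover, a round ear of 19 mm diameter at each end up to 38 mm above it. Below, a conical hub, 23 mm across at the cover, 12 mm at its top 13 mm above the cover.
- screw_b (a joint): Turn of wing screw b, rad: 0 slack, growing as it is tightened (clockwise from above, in place, without visible rise or fall) to 1.8, fully home against a hard stop, where the wings point along the radius to the cover's centre. Turning takes 0.14 N m when slack, 0.23 N m near home; it stays where it is left.
- screw_c_wings (a point): Steel wing screw c, on the -x-y diagonal, opposite a of the cover frame. Point on its axis, 26 mm above the cover, amid the wings: an upright blade 50 mm long (along this x), 9 mm thick (along y): web 30 mm long from 10 to 26 mm above the cover, a round ear of 19 mm diameter at each end up to 38 mm above it. Below, a conical hub, 23 mm across at the cover, 12 mm at its top 13 mm above the cover.
- screw_c (a joint): Turn of wing screw c, rad: 0 slack, growing as it is tightened (clockwise from above, in place, without visible rise or fall) to 1.8, fully home against a hard stop, where the wings point along the radius to the cover's centre. Turning takes 0.14 N m when slack, 0.23 N m near home; it stays where it is left.
- screw_d_wings (a point): Steel wing screw d, on the +x-y diagonal, opposite b of the cover frame. Point on its axis, 26 mm above the cover, amid the wings: an upright blade 50 mm long (along this x), 9 mm thick (along y): web 30 mm long from 10 to 26 mm above the cover, a round ear of 19 mm diameter at each end up to 38 mm above it. Below, a conical hub, 23 mm across at the cover, 12 mm at its top 13 mm above the cover.
- screw_d (a joint): Turn of wing screw d, rad: 0 slack, growing as it is tightened (clockwise from above, in place, without visible rise or fall) to 1.8, fully home against a hard stop, where the wings point along the radius to the cover's centre. Turning takes 0.14 N m when slack, 0.23 N m near home; it stays where it is left.
- bottle_mid (a point): White wash bottle, 64 mm across and 190 mm tall, loose; this point is on its axis 95 mm up.
- barrel_stand_mid (a point): Aluminium block 150 x 56 x 36 mm (length along its x) holding three upright syringe barrels with caps, 123 mm tall in all, loose; this point is on its axis 60 mm up.
- jar_mid (a point): Jar of paste with a white cap, 68 mm across and 75 mm tall, loose; this point is on its axis 37 mm up.
- tip_tray_mid (a point): Black open tray of dispensing tips, 100 x 75 x 26 mm, loose; this point is on its axis 13 mm up.
- wrench_grip (a point): Steel spanner 160 mm long lying on the bench, loose; this point is on its handle.
- cup_mid (a point): Steel mixing cup, 68 mm across and 75 mm tall, loose; this point is on its axis 37 mm up.
Mind the look-alikes: they are no part of the job. Leave any blue or turquoise look-alike of the part that bears cover_mid alone.

How it is judged:
By the outcome, as a careful person would: the job done as asked, in the order asked, and still so for the second after the job is handed in, with the robot touching nothing.
It also fails if it takes over 72 s, if anything falls off the work surface, if the arm or the gripper's body presses on something with over 40 N, if the wrist force passes 120 N, or if a joint passes its speed limit or range.

ROBOT

A 6-joint arm with a two-finger parallel gripper is mounted at the origin on the work surface. World frame = base frame: x ahead of the robot, y to its left, z up, the work surface at z = 0. Lengths are in m, angles in rad, forces in N, time in s.
With the tool pointing down it reaches from about 0.375 to 0.9 m from the base axis. Payload 3.1 kg.
Tool frame: the origin (TCP) lies where the fingers leave the gripper's body, on its centre line; the fingertips stand 73 mm ahead of it and the grasp point (between the pads) lies 54 mm ahead of it; z points along the fingers, y is the line along which they close (so a half turn about z gives the same grasp; the last joint's range is limited). The gripper opens to 85 mm and grips with 20 to 120 N. Pads are 22 mm wide; open, the fingers measure 114 mm over their backs; the gripper's body (76 mm by 85 mm) begins 54 mm behind the grasp point. The pads swing forward as they close: fully open they stand 13 mm farther back than shut.
Start: joints at [-1.528, 0.527, 1.433, -0, 1.181, -0.178], TCP at [0.138, -0.61, 0.304] pointing down, gripper open.
Joint ranges: [-3.08, 3.08], [-0.75, 2.2], [0.22, 2.44], [-1.43, 4.57], [0, 2.65], [-2.85, 2.85]. Speed limits (rad/s): [2.79, 2.79, 3.14, 3.14, 3.14, 3.14].

INTERFACE

Orientations are given as a unit quaternion [x, y, z, w].
In Python, from station import manip gives the robot as it stands.
- The arm moves only by the shell command python3 -m crank 'ROWS' [FORCE]. ROWS is JSON, a list of rows, each an object with "dp": the shift along the tool's x, y, z normalised to -1 to 1, where 1 is 50 cm, a list of three; "delta_rot": the turn, a rotation vector about the tool's x, y, z normalised to -1 to 1, where 1 is 2 pi rad, a list of three; "fingers": the opening, from -1 (shut) to 1 (fully open). A call has 1 to 12 rows; each row shifts and turns the commanded pose from where the row before left it, along the tool's axes as they then stand; what a row does not reach is not made up. A row lasts 1/12 s, in which the tool goes at most 41.7 mm and 7.16 degrees, less where a joint would pass 70% of its speed; a pose out of reach is approached as far as the arm can. A call with a number of a shift or a turn outside -1 to 1 is refused whole. A call with a gripper value outside its range is refused whole. The fingers move at their own pace and stop on an object; FORCE is the grip in N (left out, the last holds). Time passes only in rows, so rows that do not move let the fingers close. It gives the time, the measured TCP pose, the force, the opening and the grip force at its end, in the units of the state.
- manip.sense(): the state, without advancing time (a new reading comes with each control period).
- manip.snapshot(name): name is "side" or "top" or "wrist"; returns (picture, depth): 480x640x3 uint8, red, green, blue; 480x640 float32, m along the optical axis (not along the pixel's ray), 0 where there is no reading.
- manip.camera_model(name): a dict with "fx", "fy", "cx", "cy" (pixels), "origin" and "attitude" of the camera in the world. Camera axes: x right, y up, looking along -z (the intrinsics and any distortion apply to the point x, -y, -z); pixel columns grow to the right and rows downward; lengths in m; the calibration is good to about 2 mm. A picture is of the moment at which its call begins: read the wrist's pose just before it. camera_model takes no time and is no camera call; for the wrist camera it gives the pose at the moment of the call.
- manip.sign_off(): hands the job in; it is judged then, once.
The state is a dict: "t": time; "q": joint angles; "qd": joint speeds; "tau": joint torques, N m; "tcp_pos": TCP position; "tool_rot": TCP orientation; "force": force on the tool from outside, world axes, zero at the start; "ft_torque": the same for the moment, N m; "finger_gap": opening from 0.0 (shut) to 1.0 (fully open); "gripper_force": force on a finger pad.
Only numpy, scipy, OpenCV 4.12 (cv2) and the standard library are available. Lean on these libraries where they do the work, as an engineer would, in place of code of your own. Each camera call takes 0.05 s, during which the arm holds its last target. There are 200 camera calls.

## Working session

There is one attempt and no reset: what is moved stays moved. The work goes in short steps, Python scripts to look and compute and a shell command to move; the robot and the scene stay as the last step left them, time stands still between calls to the robot, and variables do not carry over. Pictures are saved under pics/ and viewed, at most 10 in all, crops included, and the job is handed in when it is done.

```bash
ls; mkdir -p pics; python3 - <<'E'
from station import manip
import cv2
s=manip.sense();print({k:s[k] for k in('t','q','tcp_pos','tool_rot','force','finger_gap')})
for n in('top','side'):
    p,d=manip.snapshot(n);cv2.imwrite(f'pics/{n}0.png',p[:,:,::-1]);print(n,manip.camera_model(n))
    import numpy as np; np.save(f'pics/{n}0.npy',d)
print(manip.camera_model('wrist'))
E
```

```text
pics
{'t': 0.0, 'q': array([-1.52750686e+00,  5.28483615e-01,  1.43390245e+00,  2.68708352e-05,
        1.18142142e+00, -1.78485352e-01]), 'tcp_pos': array([ 0.13749422, -0.60911053,  0.30292269]), 'tool_rot': array([ 9.93858244e-01,  1.10655155e-01,  8.71975003e-05, -1.10404403e-03]), 'force': array([-0.38106537, -0.04405616,  0.0864313 ]), 'finger_gap': 1.000033846276316}
top {'fx': 593.4203153207582, 'fy': 593.4203153207582, 'cx': 315.69654790827934, 'cy': 236.82518127065936, 'origin': array([ 0.30097789, -0.03328899,  1.57153724]), 'attitude': array([ 0.05401322, -0.05703943, -0.6968249 ,  0.71292646])}
side {'fx': 500.37281169279976, 'fy': 500.37281169279976, 'cx': 313.33294517592486, 'cy': 237.5796167003224, 'origin': array([0.51990694, 0.90786812, 0.69740968]), 'attitude': array([-0.00828361,  0.49070346,  0.87119555, -0.01264131])}
{'fx': 405.80869219480655, 'fy': 405.80869219480655, 'cx': 320.04784953150596, 'cy': 242.36382855376525, 'origin': array([ 0.21315599, -0.59284026,  0.37340448]), 'attitude': array([-0.11804534,  0.09552996, -0.61743255,  0.77182665])}
```

View pics/top0.png

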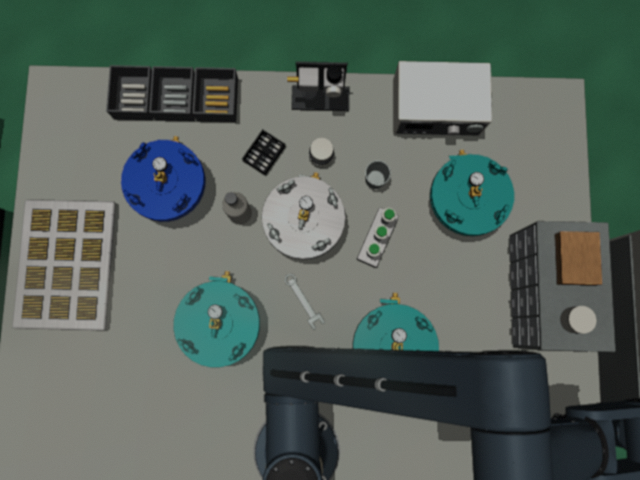

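View pics/side0.png

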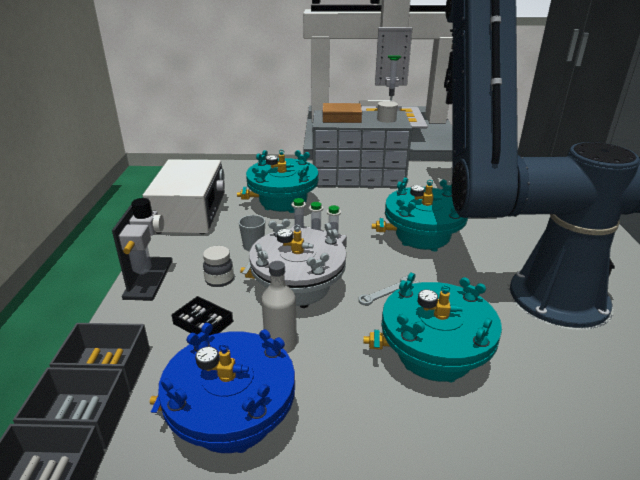

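The pot meant is the one with the aluminium-grey cover: top (304,217), side (298,252). The blue one at top (163,180) and the turquoise ones at (217,323), (473,195) and (397,340) are look-alikes. I'll measure it and confirm in a crop.

```bash
cat > h.py <<'E'
import numpy as np,cv2
from scipy.spatial.transform import Rotation as R
def ray(m,uv):
    uv=np.atleast_2d(uv).astype(float)
    d=np.c_[(uv[:,0]-m['cx'])/m['fx'],-(uv[:,1]-m['cy'])/m['fy'],-np.ones(len(uv))]
    return m['origin'],d@R.from_quat(m['attitude']).as_matrix().T
def plane(m,uv,z):
    o,d=ray(m,uv);return o+d*((z-o[2])/d[:,2])[:,None]
def proj(m,P):
    c=(np.atleast_2d(P)-m['origin'])@R.from_quat(m['attitude']).as_matrix()
    return np.c_[m['cx']+m['fx']*c[:,0]/-c[:,2],m['cy']-m['fy']*c[:,1]/-c[:,2]]
def tri(a,b):
    (o1,d1),(o2,d2)=a,b;A=np.c_[d1[0],-d2[0]];s=np.linalg.lstsq(A,o2-o1,rcond=None)[0]
    p,q=o1+s[0]*d1[0],o2+s[1]*d2[0];return (p+q)/2,np.linalg.norm(p-q)
E
python3 - <<'E'
from h import *
from station import manip
m=manip.camera_model('top');ms=manip.camera_model('side')
im=cv2.imread('pics/top0.png')
for n,uv,z in(('cover',(304,217),.107),('valve tip',(317,178),.09),('gauge',(306,202),.151),('tee',(303,215),.167),('bottle',(235,203),.19),('jar',(321,150),.075),('cup',(377,173),.075)):
    print(n,plane(m,uv,z).round(3))
print('cover tri',tri(ray(m,(304,217)),ray(ms,(298,252))))
c=cv2.resize(im[160:275,205:405],None,fx=4,fy=4,interpolation=cv2.INTER_CUBIC);cv2.imwrite('pics/c0.png',c)
w=manip.camera_model('wrist');Rw=R.from_quat(w['attitude']);s=manip.sense();Rt=R.from_quat(s['tool_rot'])
print('cam in tool',Rt.inv().apply(w['origin']-s['tcp_pos']),(Rt.inv()*Rw).apply([0,0,-1]),Rt.as_matrix().round(3))
E
```

```text
cover [[ 0.583 -0.006  0.107]]
valve tip [[ 0.689 -0.037  0.09 ]]
gauge [[ 0.612 -0.011  0.151]]
tee [[ 0.576 -0.005  0.167]]
bottle [[0.597 0.157 0.19 ]]
jar [[ 0.768 -0.046  0.075]]
cup [[ 0.71  -0.193  0.075]]
cover tri (array([ 0.58260558, -0.00641745,  0.10589728]), np.float64(0.0010331371243408444))
cam in tool [ 0.07742866  0.00056779 -0.07034274] [-3.00542715e-01 -8.85354907e-06  9.53768356e-01] [[ 0.976  0.22  -0.   ]
 [ 0.22  -0.976  0.002]
 [ 0.    -0.002 -1.   ]]
```

View pics/c0.png

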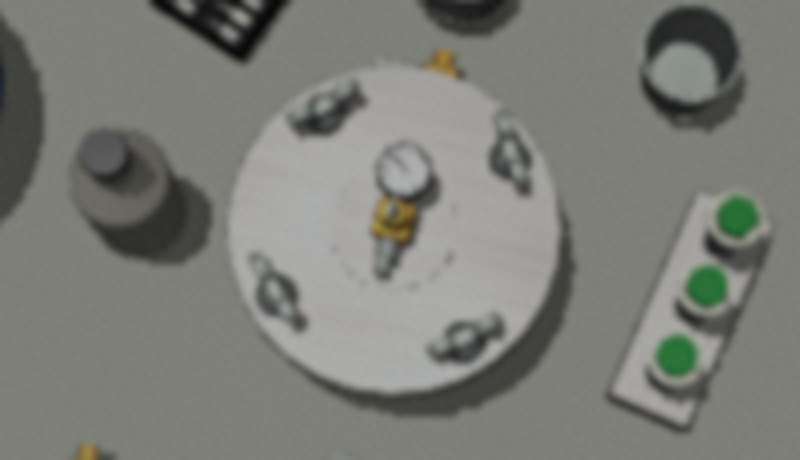

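The crop shows the grey aluminium cover. Its gauge is toward +x at (405,170), the orange valve at (443,65), and the wing screws at a (327,110), b (276,290), c (467,340) and d (512,155). The bottle is at (105,155). I'll bring the wrist camera over it, going round the drawer cabinet.

```bash
python3 -m crank '[{"dp":[0.0206,-0.0657,-0.0143],"delta_rot":[0,0,0],"fingers":1},{"dp":[0.0206,-0.0657,-0.0143],"delta_rot":[0,0,0],"fingers":1},{"dp":[0.0206,-0.0657,-0.0143],"delta_rot":[0,0,0],"fingers":1},{"dp":[0.0206,-0.0657,-0.0143],"delta_rot":[0,0,0],"fingers":1},{"dp":[0.0206,-0.0657,-0.0143],"delta_rot":[0,0,0],"fingers":1},{"dp":[0.0206,-0.0657,-0.0143],"delta_rot":[0,0,0],"fingers":1},{"dp":[0.0206,-0.0657,-0.0143],"delta_rot":[0,0,0],"fingers":1},{"dp":[0.0631,-0.0345,-0.0084],"delta_rot":[0,0,0],"fingers":1},{"dp":[0.0631,-0.0345,-0.0084],"delta_rot":[0,0,0],"fingers":1},{"dp":[0.0631,-0.0345,-0.0084],"delta_rot":[0,0,0],"fingers":1}]'
python3 -m crank '[{"dp":[0.0631,-0.0345,-0.0084],"delta_rot":[0,0,0],"fingers":0},{"dp":[0.0631,-0.0345,-0.0084],"delta_rot":[0,0,0],"fingers":0},{"dp":[0.0631,-0.0345,-0.0084],"delta_rot":[0,0,0],"fingers":0},{"dp":[0.0631,-0.0345,-0.0084],"delta_rot":[0,0,0],"fingers":0},{"dp":[0.0631,-0.0345,-0.0084],"delta_rot":[0,0,0],"fingers":0},{"dp":[0.0631,-0.0345,-0.0084],"delta_rot":[0,0,0],"fingers":0},{"dp":[0.0631,-0.0345,-0.0084],"delta_rot":[0,0,0],"fingers":0},{"dp":[0.0631,-0.0345,-0.0084],"delta_rot":[0,0,0],"fingers":0},{"dp":[0.0631,-0.0345,-0.0084],"delta_rot":[0,0,0],"fingers":0},{"dp":[0.0631,-0.0345,-0.0084],"delta_rot":[0,0,0],"fingers":0},{"dp":[0.0631,-0.0345,-0.0084],"delta_rot":[0,0,0],"fingers":0},{"dp":[0.0631,-0.0345,-0.0084],"delta_rot":[0,0,0],"fingers":0}]'
python3 -m crank '[{"dp":[0.0631,-0.0345,-0.0084],"delta_rot":[0,0,0],"fingers":-0.35},{"dp":[0,0,0],"delta_rot":[0,0,0],"fingers":-0.35},{"dp":[0,0,0],"delta_rot":[0,0,0],"fingers":-0.35}]'
cat > snap.py <<'E'
import sys,pickle;from h import *;from station import manip
n=sys.argv[1];m=manip.camera_model('wrist');p,d=manip.snapshot('wrist')
cv2.imwrite(f'pics/{n}.png',p[:,:,::-1]);pickle.dump((m,d),open(f'pics/{n}.pkl','wb'))
s=manip.sense();print(s['t'],s['tcp_pos'],R.from_quat(s['tool_rot']).as_euler('ZYX',True),s['finger_gap'])
E
python3 snap.py w1
```

```text
t: 0.93
tcp_pos: [0.2385, -0.2967, 0.3668]
tool_rot: [0.994, 0.11, 0.0, 0.0]
force: [0.9, -1.1, 0.3]
finger_gap: 0.997
gripper_force: 0.0
t: 1.93
tcp_pos: [0.5628, -0.0113, 0.4167]
tool_rot: [0.994, 0.111, -0.001, -0.0]
force: [0.2, 0.1, 0.4]
finger_gap: 0.5
gripper_force: 0.0
t: 2.18
tcp_pos: [0.5897, 0.0121, 0.4203]
tool_rot: [0.994, 0.112, -0.001, -0.0]
force: [-0.3, -0.0, 0.1]
finger_gap: 0.322
gripper_force: 0.0
2.2333 [0.58868384 0.01127967 0.4202204 ] [ 1.27896202e+01  1.26549960e-01 -1.79977614e+02] 0.32730866309612205
```

View pics/w1.png

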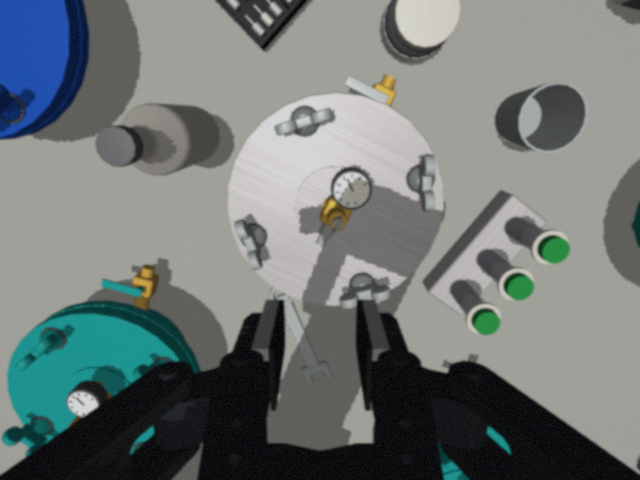

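The wrist view shows the cover centre near (335,200) and the wings at a (304,121), d (425,182), c (365,290) and b (250,242). Next is a second view with the tool turned toward a's grasp yaw.

```bash
python3 -m crank '[{"dp":[0,0,0],"delta_rot":[0,0,-0.0185],"fingers":-0.35},{"dp":[0,0,0],"delta_rot":[0,0,-0.0185],"fingers":-0.35},{"dp":[0,0,0],"delta_rot":[0,0,-0.0185],"fingers":-0.35},{"dp":[0,0,0],"delta_rot":[0,0,-0.0185],"fingers":-0.35},{"dp":[0,0,0],"delta_rot":[0,0,-0.0185],"fingers":-0.35},{"dp":[0,0,0],"delta_rot":[0,0,-0.0185],"fingers":-0.35},{"dp":[0,0,0],"delta_rot":[0,0,-0.0185],"fingers":-0.35},{"dp":[0,0,0],"delta_rot":[0,0,-0.0185],"fingers":-0.35},{"dp":[0,0,0],"delta_rot":[0,0,-0.0185],"fingers":-0.35}]'
python3 -m crank '[{"dp":[0,0,0],"delta_rot":[0,0,-0.0185],"fingers":-0.35},{"dp":[0,0,0],"delta_rot":[0,0,-0.0185],"fingers":-0.35},{"dp":[0,0,0],"delta_rot":[0,0,-0.0185],"fingers":-0.35},{"dp":[0,0,0],"delta_rot":[0,0,-0.0185],"fingers":-0.35},{"dp":[0,0,0],"delta_rot":[0,0,-0.0185],"fingers":-0.35},{"dp":[0,0,0],"delta_rot":[0,0,-0.0185],"fingers":-0.35},{"dp":[0,0,0],"delta_rot":[0,0,-0.0185],"fingers":-0.35},{"dp":[0,0,0],"delta_rot":[0,0,-0.0185],"fingers":-0.35},{"dp":[0,0,0],"delta_rot":[0,0,-0.0185],"fingers":-0.35},{"dp":[0,0,0],"delta_rot":[0,0,0],"fingers":-0.35},{"dp":[0,0,0],"delta_rot":[0,0,0],"fingers":-0.35}]'
python3 snap.py w2
python3 - <<'E'
from h import *
a=cv2.imread('pics/w1.png');b=cv2.imread('pics/w2.png')
c1=cv2.resize(a[85:315,215:455],(480,460),interpolation=cv2.INTER_CUBIC)
c2=cv2.resize(b,(640,480))
cv2.imwrite('pics/w2v.png',c2)
E
```

```text
t: 2.98
tcp_pos: [0.5876, 0.0095, 0.4209]
tool_rot: [0.805, 0.594, -0.001, -0.0]
force: [-0.5, 0.6, 0.4]
finger_gap: 0.328
gripper_force: 0.0
t: 3.9
tcp_pos: [0.588, 0.0098, 0.421]
tool_rot: [0.404, 0.915, -0.0, -0.0]
force: [-0.0, -0.5, 0.2]
finger_gap: 0.326
gripper_force: 0.0
3.95 [0.58822706 0.01000866 0.42106901] [ 1.32352087e+02 -2.87998823e-02 -1.79965746e+02] 0.32597242906226365
```

View pics/w2.png

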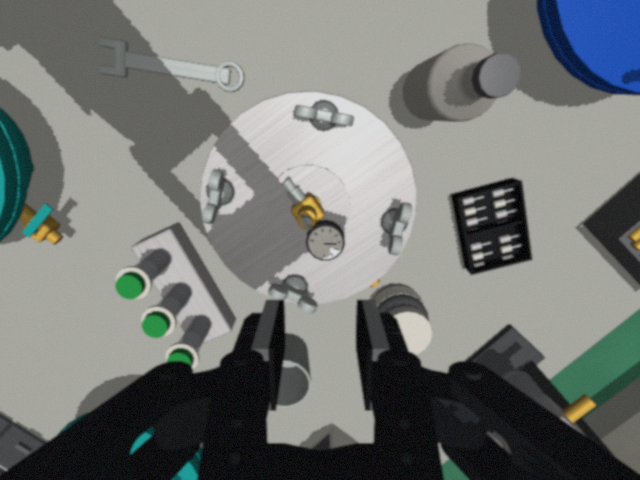

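```bash
python3 - <<'E'
from h import *
a=cv2.imread('pics/w1.png');b=cv2.imread('pics/w2.png')
def cr(i,c):
    k=cv2.resize(i[c[1]-30:c[1]+30,c[0]-30:c[0]+30],(200,200),interpolation=cv2.INTER_CUBIC)
    for t in range(0,200,50): cv2.line(k,(t,0),(t,4),(0,0,255));cv2.line(k,(0,t),(4,t),(0,0,255))
    return k
A=[(304,121),(250,242),(365,288),(425,182)];B=[(397,228),(323,114),(217,196),(293,292)]
cv2.imwrite('pics/ears.png',np.vstack([np.hstack([cr(a,c) for c in A]),np.hstack([cr(b,c) for c in B])]))
E
```

```text
(no output)
```

View pics/ears.png

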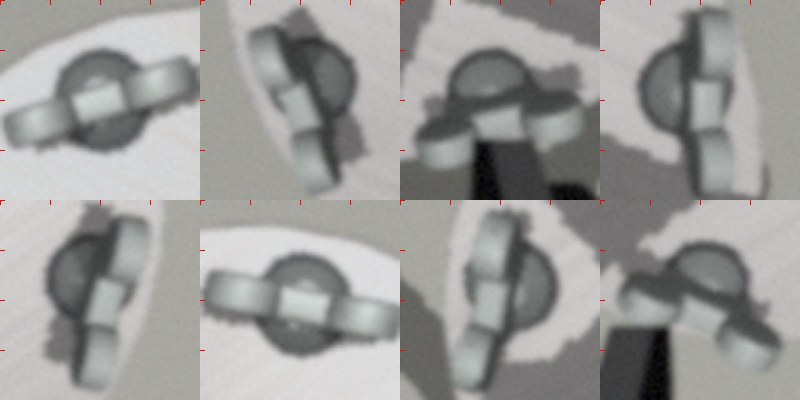

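Tops of the webs (bright rectangles) and of the ears are clear in all eight tiles. I'll read off their pixels, triangulate the webs, and take the blade directions from the ears.

```bash
cat > meas.py <<'E'
from h import *;import pickle
m1=pickle.load(open('pics/w1.pkl','rb'))[0];m2=pickle.load(open('pics/w2.pkl','rb'))[0]
A=[(304,121),(250,242),(365,288),(425,182)];B=[(397,228),(323,114),(217,196),(293,292)]
W1=[(98,101),(98,107),(99,122),(106,104)];W2=[(105,102),(104,104),(91,105),(104,117)]
E1=[((38,124),(163,82)),((67,52),(116,162)),((43,146),(153,118)),((115,40),(114,165))]
E2=[((130,45),(97,162)),((40,94),(165,117)),((94,48),(72,160)),((50,100),(150,142))]
px=lambda c,t:np.array(c)-30+np.array(t)*.3-.35
P=[];D=[]
for i in range(4):
    p,e=tri(ray(m1,px(A[i],W1[i])),ray(m2,px(B[i],W2[i])));P.append(p)
    an=[]
    for m,C,E in((m1,A,E1),(m2,B,E2)):
        a,b=[plane(m,px(C[i],t),.143)[0] for t in E[i]];v=a-b;an.append(np.degrees(np.arctan2(v[1],v[0]))%180)
    D.append(an);print('abcd'[i],p.round(4),'err',round(e,4),np.round(an,1))
P=np.array(P);c=P.mean(0)
ideal=lambda y:np.array([[np.cos(y+k*np.pi/2),np.sin(y+k*np.pi/2)] for k in range(4)])*.085
v=(P-c)[:,:2];y=np.angle(sum((v[:,0]+1j*v[:,1])*np.exp(-1j*np.arange(4)*np.pi/2)))
print('centre',c.round(4),'radial a deg',np.degrees(y).round(1),'radii',np.linalg.norm(v,axis=1).round(4))
F=c[:2]+ideal(y);print('fit screws',F.round(4).tolist(),'resid mm',((P[:,:2]-F)*1e3).round(1).tolist())
for i in range(4): print('abcd'[i],'angle to home',np.round([(d-np.degrees(y)-90*i)%180 for d in D[i]],1))
E
python3 meas.py
```

```text
a [0.6566 0.0411 0.1333] err 0.0009 [120.6 120.3]
b [0.5392 0.0677 0.133 ] err 0.0006 [33.1 32.3]
c [ 0.5141 -0.0493  0.1347] err 0.0003 [118.6 116.9]
d [ 0.6302 -0.0743  0.1365] err 0.0007 [17.  17.4]
centre [ 0.585  -0.0037  0.1344] radial a deg 32.5 radii [0.0844 0.0848 0.0843 0.0838]
fit screws [[0.6567, 0.042], [0.5393, 0.068], [0.5134, -0.0494], [0.6307, -0.0754]] resid mm [[-0.1, -0.9], [-0.1, -0.3], [0.8, 0.1], [-0.6, 1.0]]
a angle to home [88.1 87.8]
b angle to home [90.6 89.8]
c angle to home [86.  84.4]
d angle to home [74.5 74.9]
```

```bash
cat > st.py <<'E'
from h import *;from station import manip;import sys
S=dict(zip('abcd',[[0.6567,0.0417],[0.5393,0.0679],[0.5136,-0.0494],[0.6306,-0.0751]]))
HOME=dict(a=32.5,b=122.5,c=32.5,d=122.5)
s=manip.sense();M=R.from_quat(s['tool_rot']).as_matrix();yaw=np.degrees(np.arctan2(M[1,0],M[0,0]))
print('t',round(s['t'],2),'tcp',s['tcp_pos'].round(4),'yaw',yaw.round(2),'tilt',M[:2,2].round(4),'q6',s['q'][5].round(2),'F',np.round(s['force'],1),'M',np.round(s['ft_torque'],2),'gap',round(s['finger_gap'],3))
if len(sys.argv)>1:  # target screw, blade angle, z -> turn first, then shift in turned tool axes
    k,ang,z=sys.argv[1],float(sys.argv[2]),float(sys.argv[3])
    d=-(((ang-yaw)+90)%180-90)
    if len(sys.argv)>4: d=-(ang-yaw)
    M2=M@R.from_rotvec([0,0,np.radians(d)]).as_matrix()
    v=M2.T@(np.r_[S[k],z]-s['tcp_pos'])
    print('turn deg',d.round(2),'norm',(d/360).round(4),'dp',(v/.5).round(4))
E
python3 -m crank '[{"dp":[0,0,0],"delta_rot":[0,0,0.0166],"fingers":-0.35},{"dp":[0,0,0],"delta_rot":[0,0,0.0166],"fingers":-0.35},{"dp":[-0.0072,0.0755,0],"delta_rot":[0,0,0],"fingers":-0.35},{"dp":[-0.0072,0.0755,0],"delta_rot":[0,0,0],"fingers":-0.35},{"dp":[0,0,0.065],"delta_rot":[0,0,0],"fingers":-0.35},{"dp":[0,0,0.065],"delta_rot":[0,0,0],"fingers":-0.35},{"dp":[0,0,0.065],"delta_rot":[0,0,0],"fingers":-0.35},{"dp":[0,0,0.065],"delta_rot":[0,0,0],"fingers":-0.35},{"dp":[0,0,0.06],"delta_rot":[0,0,0],"fingers":-0.35},{"dp":[0,0,0],"delta_rot":[0,0,0],"fingers":-0.35},{"dp":[0,0,0],"delta_rot":[0,0,0],"fingers":-0.35}]'
python3 st.py a 120.4 .195
```

```text
t: 4.87
tcp_pos: [0.6567, 0.0428, 0.2596]
tool_rot: [0.496, 0.868, -0.001, -0.002]
force: [-0.1, 0.4, 0.5]
finger_gap: 0.325
gripper_force: 0.0
t 4.87 tcp [0.6567 0.0428 0.2596] yaw 120.54 tilt [-0.0046  0.0004] q6 -0.64 F [-0.1  0.4  0.5] M [-0.01 -0.01 -0.01] gap 0.325
turn deg 0.14 norm 0.0004 dp [-0.0023 -0.0006  0.1292]
```

```bash
python3 -m crank '[{"dp":[-0.002,0,0.045],"delta_rot":[0,0,0],"fingers":-0.35},{"dp":[0,0,0.045],"delta_rot":[0,0,0],"fingers":-0.35},{"dp":[0,0,0.039],"delta_rot":[0,0,0],"fingers":-0.35},{"dp":[0,0,0],"delta_rot":[0,0,0],"fingers":-0.35},{"dp":[0,0,0],"delta_rot":[0,0,0],"fingers":-1},{"dp":[0,0,0],"delta_rot":[0,0,0],"fingers":-1},{"dp":[0,0,0],"delta_rot":[0,0,0],"fingers":-1},{"dp":[0,0,0],"delta_rot":[0,0,0],"fingers":-1},{"dp":[0,0,0],"delta_rot":[0,0,0],"fingers":-1}]' 40
python3 st.py a 84.1 .195
```

```text
t: 5.62
tcp_pos: [0.6571, 0.0408, 0.1988]
tool_rot: [0.495, 0.869, -0.002, -0.0]
force: [-3.7, -3.1, -1.6]
finger_gap: 0.092
gripper_force: 41.3
t 5.62 tcp [0.6571 0.0408 0.1988] yaw 120.64 tilt [-0.0025 -0.0029] q6 -0.64 F [-3.7 -3.1 -1.6] M [-0.71  0.81 -0.06] gap 0.092
turn deg 36.54 norm 0.1015 dp [ 0.0018 -0.0009  0.0076]
```

```bash
python3 -m crank '[{"dp":[0,0,0],"delta_rot":[0,0,0.0145],"fingers":-1},{"dp":[0,0,0],"delta_rot":[0,0,0.0145],"fingers":-1},{"dp":[0,0,0],"delta_rot":[0,0,0.0145],"fingers":-1},{"dp":[0,0,0],"delta_rot":[0,0,0.0145],"fingers":-1},{"dp":[0,0,0],"delta_rot":[0,0,0.0145],"fingers":-1},{"dp":[0,0,0],"delta_rot":[0,0,0.0145],"fingers":-1},{"dp":[0,0,0],"delta_rot":[0,0,0.0145],"fingers":-1},{"dp":[0,0,0],"delta_rot":[0,0,0],"fingers":-1},{"dp":[0,0,0],"delta_rot":[0,0,0],"fingers":-1}]'
python3 st.py a 84.1 .195
```

```text
t: 6.37
tcp_pos: [0.6562, 0.0406, 0.1988]
tool_rot: [0.743, 0.67, -0.003, -0.0]
force: [-6.8, -4.9, 0.9]
finger_gap: 0.093
gripper_force: 41.5
t 6.37 tcp [0.6562 0.0406 0.1988] yaw 84.1 tilt [-0.0048 -0.0033] q6 -0.0 F [-6.8 -4.9  0.9] M [-0.82  1.09 -0.09] gap 0.093
turn deg -0.0 norm -0.0 dp [0.0023 0.0007 0.0076]
```

```bash
python3 -m crank '[{"dp":[0,0,0],"delta_rot":[0,0,0],"fingers":-0.35},{"dp":[0,0,0],"delta_rot":[0,0,0],"fingers":-0.35},{"dp":[0,0,0],"delta_rot":[0,0,0],"fingers":-0.35},{"dp":[0,0,-0.05],"delta_rot":[0,0,0],"fingers":-0.35},{"dp":[0,0,-0.065],"delta_rot":[0,0,0],"fingers":-0.35},{"dp":[0,0,-0.065],"delta_rot":[0,0,0],"fingers":-0.35},{"dp":[0,0,0],"delta_rot":[0,0,-0.0186],"fingers":-0.35},{"dp":[0,0,0],"delta_rot":[0,0,-0.0186],"fingers":-0.35},{"dp":[0,0,0],"delta_rot":[0,0,-0.0186],"fingers":-0.35},{"dp":[0,0,0],"delta_rot":[0,0,-0.0186],"fingers":-0.35},{"dp":[0,0,0],"delta_rot":[0,0,-0.0186],"fingers":-0.35},{"dp":[0,0,0],"delta_rot":[0,0,0],"fingers":-0.35}]'
python3 st.py c 117.5 .195
```

```text
t: 7.37
tcp_pos: [0.6588, 0.0425, 0.2881]
tool_rot: [0.517, 0.856, 0.001, 0.001]
force: [0.9, -0.6, -0.3]
finger_gap: 0.331
gripper_force: 0.0
t 7.37 tcp [0.6588 0.0425 0.2881] yaw 117.7 tilt [ 0.0029 -0.    ] q6 -0.59 F [ 0.9 -0.6 -0.3] M [ 0.07 -0.01 -0.02] gap 0.331
turn deg 0.2 norm 0.0005 dp [-0.0286 -0.343   0.1853]
```

```bash
python3 -m crank '[{"dp":[-0.0057,-0.0686,0],"delta_rot":[0,0,0],"fingers":-0.35},{"dp":[-0.0057,-0.0686,0],"delta_rot":[0,0,0],"fingers":-0.35},{"dp":[-0.0057,-0.0686,0],"delta_rot":[0,0,0],"fingers":-0.35},{"dp":[-0.0057,-0.0686,0],"delta_rot":[0,0,0],"fingers":-0.35},{"dp":[-0.0058,-0.0686,0],"delta_rot":[0,0,0],"fingers":-0.35},{"dp":[0,0,0],"delta_rot":[0,0,0],"fingers":-0.35},{"dp":[0,0,0.045],"delta_rot":[0,0,0],"fingers":-0.35},{"dp":[0,0,0.045],"delta_rot":[0,0,0],"fingers":-0.35},{"dp":[0,0,0],"delta_rot":[0,0,0],"fingers":-0.35}]'
python3 st.py c 117.5 .195
```

```text
t: 8.12
tcp_pos: [0.5117, -0.0495, 0.2395]
tool_rot: [0.519, 0.854, -0.0, -0.002]
force: [-0.4, 0.1, -0.0]
finger_gap: 0.329
gripper_force: 0.0
t 8.12 tcp [ 0.5117 -0.0495  0.2395] yaw 117.4 tilt [-0.0044  0.0017] q6 -0.79 F [-0.4  0.1 -0. ] M [ 0.03  0.02 -0.04] gap 0.329
turn deg -0.1 norm -0.0003 dp [-0.002   0.0036  0.089 ]
```

```bash
python3 -m crank '[{"dp":[-0.002,0.0036,0.045],"delta_rot":[0,0,0],"fingers":-0.35},{"dp":[0,0,0.044],"delta_rot":[0,0,0],"fingers":-0.35},{"dp":[0,0,0],"delta_rot":[0,0,0],"fingers":-0.35},{"dp":[0,0,0],"delta_rot":[0,0,0],"fingers":-1},{"dp":[0,0,0],"delta_rot":[0,0,0],"fingers":-1},{"dp":[0,0,0],"delta_rot":[0,0,0],"fingers":-1},{"dp":[0,0,0],"delta_rot":[0,0,0],"fingers":-1},{"dp":[0,0,0],"delta_rot":[0,0,0],"fingers":-1}]' 40
python3 st.py c 84.1 .195
```

```text
t: 8.78
tcp_pos: [0.5136, -0.0506, 0.198]
tool_rot: [0.518, 0.855, -0.002, -0.001]
force: [-3.5, -4.8, -4.5]
finger_gap: 0.094
gripper_force: 41.4
t 8.78 tcp [ 0.5136 -0.0506  0.198 ] yaw 117.62 tilt [-0.0031 -0.0017] q6 -0.79 F [-3.5 -4.8 -4.5] M [-0.71  0.58 -0.02] gap 0.094
turn deg 33.52 norm 0.0931 dp [ 0.0023 -0.0002  0.0059]
```

```bash
python3 -m crank '[{"dp":[0,0,0],"delta_rot":[0,0,0.0155],"fingers":-1},{"dp":[0,0,0],"delta_rot":[0,0,0.0155],"fingers":-1},{"dp":[0,0,0],"delta_rot":[0,0,0.0155],"fingers":-1},{"dp":[0,0,0],"delta_rot":[0,0,0.0155],"fingers":-1},{"dp":[0,0,0],"delta_rot":[0,0,0.0155],"fingers":-1},{"dp":[0,0,0],"delta_rot":[0,0,0.0155],"fingers":-1},{"dp":[0,0,0],"delta_rot":[0,0,0],"fingers":-1},{"dp":[0,0,0],"delta_rot":[0,0,0],"fingers":-1}]'
python3 st.py c 84.1 .195
python3 -m crank '[{"dp":[0,0,0],"delta_rot":[0,0,0],"fingers":-0.35},{"dp":[0,0,0],"delta_rot":[0,0,0],"fingers":-0.35},{"dp":[0,0,0],"delta_rot":[0,0,0],"fingers":-0.35},{"dp":[0,0,-0.05],"delta_rot":[0,0,0],"fingers":-0.35},{"dp":[0,0,-0.065],"delta_rot":[0,0,0],"fingers":-0.35},{"dp":[0,0,-0.065],"delta_rot":[0,0,0],"fingers":-0.35},{"dp":[0,0,0],"delta_rot":[0,0,0],"fingers":-0.35}]'
python3 st.py b 32.7 .195
```

```text
t: 9.45
tcp_pos: [0.5127, -0.0508, 0.198]
tool_rot: [0.742, 0.67, -0.003, -0.001]
force: [-5.4, -6.9, -3.6]
finger_gap: 0.091
gripper_force: 41.7
t 9.45 tcp [ 0.5127 -0.0508  0.198 ] yaw 84.14 tilt [-0.0054 -0.002 ] q6 -0.21 F [-5.4 -6.9 -3.6] M [-0.99  0.92 -0.07] gap 0.091
turn deg 0.04 norm 0.0001 dp [0.0029 0.0016 0.0059]
t: 10.03
tcp_pos: [0.5185, -0.0506, 0.294]
tool_rot: [0.742, 0.67, 0.004, 0.006]
force: [1.0, -0.1, 1.0]
finger_gap: 0.321
gripper_force: 0.0
t 10.03 tcp [ 0.5185 -0.0506  0.294 ] yaw 84.12 tilt [ 0.0143 -0.0042] q6 -0.21 F [ 1.  -0.1  1. ] M [-0.05 -0.03 -0.03] gap 0.321
turn deg 51.42 norm 0.1428 dp [ 0.161  -0.1792  0.1975]
```

```bash
python3 -m crank '[{"dp":[0,0,0],"delta_rot":[0,0,0.0179],"fingers":-0.35},{"dp":[0,0,0],"delta_rot":[0,0,0.0179],"fingers":-0.35},{"dp":[0,0,0],"delta_rot":[0,0,0.0179],"fingers":-0.35},{"dp":[0,0,0],"delta_rot":[0,0,0.0179],"fingers":-0.35},{"dp":[0,0,0],"delta_rot":[0,0,0.0179],"fingers":-0.35},{"dp":[0,0,0],"delta_rot":[0,0,0.0179],"fingers":-0.35},{"dp":[0,0,0],"delta_rot":[0,0,0.0179],"fingers":-0.35},{"dp":[0,0,0],"delta_rot":[0,0,0.0179],"fingers":-0.35},{"dp":[0.0402,-0.0448,0],"delta_rot":[0,0,0],"fingers":-0.35},{"dp":[0.0402,-0.0448,0],"delta_rot":[0,0,0],"fingers":-0.35},{"dp":[0.0402,-0.0448,0],"delta_rot":[0,0,0],"fingers":-0.35},{"dp":[0.0402,-0.0448,0],"delta_rot":[0,0,0],"fingers":-0.35}]'
python3 -m crank '[{"dp":[0,0,0.05],"delta_rot":[0,0,0],"fingers":-0.35},{"dp":[0,0,0.055],"delta_rot":[0,0,0],"fingers":-0.35},{"dp":[0,0,0],"delta_rot":[0,0,0],"fingers":-0.35}]'
python3 st.py b 32.7 .195
```

```text
t: 11.03
tcp_pos: [0.5349, 0.0702, 0.2878]
tool_rot: [0.96, 0.28, 0.001, 0.0]
force: [0.3, 0.4, -0.1]
finger_gap: 0.326
gripper_force: 0.0
t: 11.28
tcp_pos: [0.5321, 0.0701, 0.2313]
tool_rot: [0.96, 0.281, -0.004, -0.001]
force: [0.2, 0.3, -0.2]
finger_gap: 0.326
gripper_force: 0.0
t 11.28 tcp [0.5321 0.0701 0.2313] yaw 32.63 tilt [-0.0076  0.0008] q6 0.92 F [ 0.2  0.3 -0.2] M [ 0.05  0.01 -0.04] gap 0.326
turn deg -0.07 norm -0.0002 dp [0.0102 0.0118 0.0725]
```

```bash
python3 -m crank '[{"dp":[0.0102,0.0118,0],"delta_rot":[0,0,0],"fingers":-0.35},{"dp":[0,0,0],"delta_rot":[0,0,0],"fingers":-0.35},{"dp":[0,0,0],"delta_rot":[0,0,0],"fingers":-0.35}]'
python3 st.py b 32.7 .195
```

```text
t: 11.53
tcp_pos: [0.5437, 0.0661, 0.2364]
tool_rot: [0.96, 0.28, 0.002, 0.001]
force: [-0.2, -1.0, -0.6]
finger_gap: 0.324
gripper_force: 0.0
t 11.53 tcp [0.5437 0.0661 0.2364] yaw 32.49 tilt [ 0.0043 -0.0003] q6 0.92 F [-0.2 -1.  -0.6] M [ 0.01 -0.05  0.02] gap 0.324
turn deg -0.21 norm -0.0006 dp [-0.0057 -0.0081  0.0827]
```

```bash
python3 -m crank '[{"dp":[-0.0057,-0.0081,0],"delta_rot":[0,0,0],"fingers":-0.35},{"dp":[0,0,0],"delta_rot":[0,0,0],"fingers":-0.35},{"dp":[0,0,0],"delta_rot":[0,0,0],"fingers":-0.35},{"dp":[0,0,0],"delta_rot":[0,0,0],"fingers":-0.35},{"dp":[0,0,0],"delta_rot":[0,0,0],"fingers":-0.35}]'
python3 st.py b 32.7 .195
```

```text
t: 11.95
tcp_pos: [0.5373, 0.0685, 0.235]
tool_rot: [0.96, 0.28, 0.0, 0.0]
force: [-0.4, 0.3, -0.7]
finger_gap: 0.326
gripper_force: 0.0
t 11.95 tcp [0.5373 0.0685 0.235 ] yaw 32.54 tilt [ 0.0006 -0.    ] q6 0.92 F [-0.4  0.3 -0.7] M [-0.01 -0.   -0.03] gap 0.326
turn deg -0.16 norm -0.0005 dp [0.0027 0.0031 0.08  ]
```

```bash
python3 -m crank '[{"dp":[0.0027,0.0031,0.04],"delta_rot":[0,0,0],"fingers":-0.35},{"dp":[0,0,0.039],"delta_rot":[0,0,0],"fingers":-0.35},{"dp":[0,0,0],"delta_rot":[0,0,0],"fingers":-0.35},{"dp":[0,0,0],"delta_rot":[0,0,0],"fingers":-0.35},{"dp":[0,0,0],"delta_rot":[0,0,0],"fingers":-1},{"dp":[0,0,0],"delta_rot":[0,0,0],"fingers":-1},{"dp":[0,0,0],"delta_rot":[0,0,0],"fingers":-1},{"dp":[0,0,0],"delta_rot":[0,0,0],"fingers":-1},{"dp":[0,0,0],"delta_rot":[0,0,0],"fingers":-1}]' 40
python3 st.py b 174.1 .195
```

```text
t: 12.7
tcp_pos: [0.5394, 0.0685, 0.1961]
tool_rot: [0.96, 0.28, 0.001, -0.0]
force: [-1.8, 4.4, 5.3]
finger_gap: 0.092
gripper_force: 42.7
t 12.7 tcp [0.5394 0.0685 0.1961] yaw 32.52 tilt [0.0012 0.0009] q6 0.92 F [-1.8  4.4  5.3] M [ 0.7   0.2  -0.14] gap 0.092
turn deg 38.42 norm 0.1067 dp [-0.      0.0012  0.0022]
```

```bash
python3 -m crank '[{"dp":[0,0,0],"delta_rot":[0,0,0.0152],"fingers":-1},{"dp":[0,0,0],"delta_rot":[0,0,0.0152],"fingers":-1},{"dp":[0,0,0],"delta_rot":[0,0,0.0152],"fingers":-1},{"dp":[0,0,0],"delta_rot":[0,0,0.0152],"fingers":-1},{"dp":[0,0,0],"delta_rot":[0,0,0.0152],"fingers":-1},{"dp":[0,0,0],"delta_rot":[0,0,0.0152],"fingers":-1},{"dp":[0,0,0],"delta_rot":[0,0,0.0152],"fingers":-1},{"dp":[0,0,0],"delta_rot":[0,0,0],"fingers":-1},{"dp":[0,0,0],"delta_rot":[0,0,0],"fingers":-1}]'
python3 st.py b 174.1 .195
python3 -m crank '[{"dp":[0,0,0],"delta_rot":[0,0,0],"fingers":-0.35},{"dp":[0,0,0],"delta_rot":[0,0,0],"fingers":-0.35},{"dp":[0,0,0],"delta_rot":[0,0,0],"fingers":-0.35},{"dp":[0,0,-0.05],"delta_rot":[0,0,0],"fingers":-0.35},{"dp":[0,0,-0.065],"delta_rot":[0,0,0],"fingers":-0.35},{"dp":[0,0,-0.065],"delta_rot":[0,0,0],"fingers":-0.35},{"dp":[0,0,0],"delta_rot":[0,0,-0.0159],"fingers":-0.35},{"dp":[0,0,0],"delta_rot":[0,0,-0.0159],"fingers":-0.35},{"dp":[0,0,0],"delta_rot":[0,0,-0.0159],"fingers":-0.35},{"dp":[0,0,0],"delta_rot":[0,0,-0.0159],"fingers":-0.35},{"dp":[0,0,0],"delta_rot":[0,0,0],"fingers":-0.35},{"dp":[0,0,0],"delta_rot":[0,0,0],"fingers":-0.35}]'
python3 st.py d 17.2 .195
```

```text
t: 13.45
tcp_pos: [0.5395, 0.068, 0.1961]
tool_rot: [0.999, -0.05, 0.001, 0.0]
force: [-1.5, 1.7, 4.5]
finger_gap: 0.089
gripper_force: 42.7
t 13.45 tcp [0.5395 0.068  0.1961] yaw -5.76 tilt [ 0.0012 -0.0002] q6 1.59 F [-1.5  1.7  4.5] M [ 0.33  0.24 -0.1 ] gap 0.089
turn deg 0.14 norm 0.0004 dp [-0.0003  0.0003  0.0022]
t: 14.45
tcp_pos: [0.5392, 0.0677, 0.285]
tool_rot: [0.989, 0.148, -0.0, 0.0]
force: [-0.5, 0.4, -0.0]
finger_gap: 0.327
gripper_force: 0.0
t 14.45 tcp [0.5392 0.0677 0.285 ] yaw 16.99 tilt [-0.0001 -0.0003] q6 1.19 F [-0.5  0.4 -0. ] M [ 0.02 -0.02 -0.02] gap 0.327
turn deg -0.21 norm -0.0006 dp [0.0901 0.3269 0.1801]
```

```bash
python3 -m crank '[{"dp":[0.018,0.0654,0],"delta_rot":[0,0,0],"fingers":-0.35},{"dp":[0.018,0.0654,0],"delta_rot":[0,0,0],"fingers":-0.35},{"dp":[0.018,0.0654,0],"delta_rot":[0,0,0],"fingers":-0.35},{"dp":[0.018,0.0654,0],"delta_rot":[0,0,0],"fingers":-0.35},{"dp":[0.0181,0.0653,0],"delta_rot":[0,0,0],"fingers":-0.35},{"dp":[0,0,0],"delta_rot":[0,0,0],"fingers":-0.35},{"dp":[0,0,0.045],"delta_rot":[0,0,0],"fingers":-0.35},{"dp":[0,0,0.045],"delta_rot":[0,0,0],"fingers":-0.35},{"dp":[0,0,0],"delta_rot":[0,0,0],"fingers":-0.35},{"dp":[0,0,0],"delta_rot":[0,0,0],"fingers":-0.35},{"dp":[0,0,0],"delta_rot":[0,0,0],"fingers":-0.35}]'
python3 st.py d 17.2 .195
```

```text
t: 15.37
tcp_pos: [0.6308, -0.0748, 0.2409]
tool_rot: [0.989, 0.149, 0.0, 0.0]
force: [0.2, -0.3, -0.0]
finger_gap: 0.326
gripper_force: 0.0
t 15.37 tcp [ 0.6308 -0.0748  0.2409] yaw 17.11 tilt [ 0.0008 -0.0003] q6 0.98 F [ 0.2 -0.3 -0. ] M [-0.03  0.02 -0.04] gap 0.326
turn deg -0.09 norm -0.0003 dp [-0.0006  0.0003  0.0917]
```

Accurate. I'll descend, grip, then turn d 23° (0.064).

```bash
python3 -m crank '[{"dp":[0,0,0.045],"delta_rot":[0,0,0],"fingers":-0.35},{"dp":[0,0,0.045],"delta_rot":[0,0,0],"fingers":-0.35},{"dp":[0,0,0],"delta_rot":[0,0,0],"fingers":-0.35},{"dp":[0,0,0],"delta_rot":[0,0,0],"fingers":-1},{"dp":[0,0,0],"delta_rot":[0,0,0],"fingers":-1},{"dp":[0,0,0],"delta_rot":[0,0,0],"fingers":-1},{"dp":[0,0,0],"delta_rot":[0,0,0],"fingers":-1},{"dp":[0,0,0],"delta_rot":[0,0,0],"fingers":-1}]' 40
python3 st.py d 174.1 .195
python3 -m crank '[{"dp":[0,0,0],"delta_rot":[0,0,0.016],"fingers":-1},{"dp":[0,0,0],"delta_rot":[0,0,0.016],"fingers":-1},{"dp":[0,0,0],"delta_rot":[0,0,0.016],"fingers":-1},{"dp":[0,0,0],"delta_rot":[0,0,0.016],"fingers":-1},{"dp":[0,0,0],"delta_rot":[0,0,0],"fingers":-1},{"dp":[0,0,0],"delta_rot":[0,0,0],"fingers":-1}]'
python3 st.py d 174.1 .195
```

```text
t: 16.03
tcp_pos: [0.6311, -0.0749, 0.1967]
tool_rot: [0.989, 0.149, 0.001, 0.0]
force: [-0.9, 1.5, 3.9]
finger_gap: 0.087
gripper_force: 43.7
t 16.03 tcp [ 0.6311 -0.0749  0.1967] yaw 17.12 tilt [ 0.0026 -0.0003] q6 0.98 F [-0.9  1.5  3.9] M [ 0.21  0.12 -0.03] gap 0.087
turn deg 23.02 norm 0.064 dp [-0.001   0.0005  0.0035]
t: 16.53
tcp_pos: [0.6312, -0.0755, 0.1967]
tool_rot: [0.999, -0.05, 0.001, 0.001]
force: [-1.1, -1.0, 5.0]
finger_gap: 0.091
gripper_force: 44.1
t 16.53 tcp [ 0.6312 -0.0755  0.1967] yaw -5.78 tilt [ 0.0026 -0.0012] q6 1.38 F [-1.1 -1.   5. ] M [-0.09  0.27 -0.08] gap 0.091
turn deg 0.12 norm 0.0003 dp [-0.0012 -0.0007  0.0034]
```

```bash
python3 -m crank '[{"dp":[0,0,0],"delta_rot":[0,0,0],"fingers":-0.35},{"dp":[0,0,0],"delta_rot":[0,0,0],"fingers":-0.35},{"dp":[0,0,0],"delta_rot":[0,0,0],"fingers":-0.35},{"dp":[0,0,-0.05],"delta_rot":[0,0,0],"fingers":-0.35},{"dp":[0,0,-0.075],"delta_rot":[0,0,0],"fingers":-0.35},{"dp":[0,0,-0.075],"delta_rot":[0,0,0],"fingers":-0.35},{"dp":[0,0,-0.075],"delta_rot":[0,0,0],"fingers":-0.35},{"dp":[-0.0125,-0.066,-0.04],"delta_rot":[0,0,0],"fingers":-0.35},{"dp":[-0.0125,-0.066,-0.04],"delta_rot":[0,0,0],"fingers":-0.35},{"dp":[0,0,0],"delta_rot":[0,0,0],"fingers":-0.35},{"dp":[0,0,0],"delta_rot":[0,0,0],"fingers":-0.35},{"dp":[0,0,0],"delta_rot":[0,0,0],"fingers":-0.35}]'
python3 snap.py w3
python3 - <<'E'
from h import *;import pickle
m=pickle.load(open('pics/w3.pkl','rb'))[0];im=cv2.imread('pics/w3.png')
P=[[0.6567,0.0417],[0.5393,0.0679],[0.5136,-0.0494],[0.6306,-0.0751]]
T=[]
for p in P:
    u=proj(m,[*p,.134])[0].round().astype(int);print(u)
    k=np.zeros((60,60,3),np.uint8);s=im[u[1]-30:u[1]+30,u[0]-30:u[0]+30];k[:s.shape[0],:s.shape[1]]=s
    T.append(cv2.resize(k,(200,200),interpolation=cv2.INTER_CUBIC))
cv2.imwrite('pics/ears3.png',np.vstack([np.hstack(T),cv2.resize(im,(800,600))[90:490]]))
E
```

```text
t: 17.53
tcp_pos: [0.6244, -0.008, 0.372]
tool_rot: [0.999, -0.051, -0.001, 0.0]
force: [-0.2, 0.6, -0.5]
finger_gap: 0.325
gripper_force: 0.0
17.5833 [ 0.62434927 -0.00849095  0.37135968] [-5.89589948e+00  1.33226541e-01  1.79980841e+02] 0.32522528743024093
[250 184]
[241 324]
[381 338]
[405 202]
```

View pics/ears3.png

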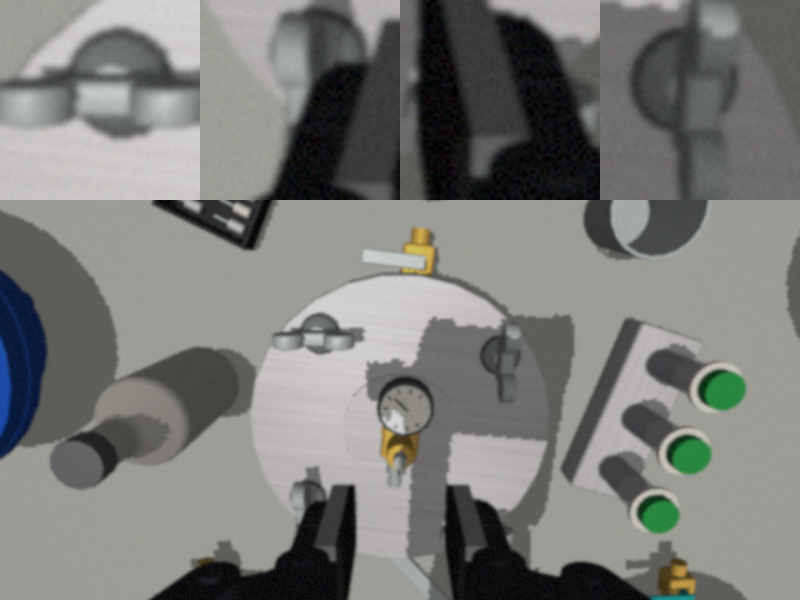

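Round one is done. Tiles a and d, plus the visible part of b, show the blades near 45–50° from radial, and everything around the pot is still standing. Round two will run d, b, a, c.

```bash
python3 st.py d 174.1 .195
python3 -m crank '[{"dp":[0.0125,0.066,0],"delta_rot":[0,0,0],"fingers":-0.35},{"dp":[0.0125,0.066,0.04],"delta_rot":[0,0,0],"fingers":-0.35},{"dp":[0,0,0.07],"delta_rot":[0,0,0],"fingers":-0.35},{"dp":[0,0,0.07],"delta_rot":[0,0,0],"fingers":-0.35},{"dp":[0,0,0.07],"delta_rot":[0,0,0],"fingers":-0.35},{"dp":[0,0,0.02],"delta_rot":[0,0,0],"fingers":-0.35},{"dp":[0,0,0],"delta_rot":[0,0,0],"fingers":-0.35},{"dp":[0,0,0],"delta_rot":[0,0,0],"fingers":-0.35},{"dp":[0,0,0],"delta_rot":[0,0,0],"fingers":-0.35}]'
python3 st.py d 174.1 .195
```

```text
t 17.58 tcp [ 0.6243 -0.0085  0.3714] yaw -5.9 tilt [-0.0023 -0.0001] q6 1.48 F [-0.5 -0.2 -0.4] M [ 0.03  0.01 -0.02] gap 0.325
turn deg 0.0 norm 0.0 dp [0.0269 0.1311 0.3527]
t: 18.33
tcp_pos: [0.6317, -0.0756, 0.2395]
tool_rot: [0.999, -0.052, 0.002, 0.0]
force: [-0.5, 0.9, 0.5]
finger_gap: 0.327
gripper_force: 0.0
t 18.33 tcp [ 0.6317 -0.0756  0.2395] yaw -5.91 tilt [ 0.0035 -0.0011] q6 1.38 F [-0.5  0.9  0.5] M [ 0.02 -0.05 -0.03] gap 0.327
turn deg -0.01 norm -0.0 dp [-0.0027 -0.0008  0.0889]
```

```bash
python3 -m crank '[{"dp":[-0.0015,0,0.045],"delta_rot":[0,0,0],"fingers":-0.35},{"dp":[0,0,0.043],"delta_rot":[0,0,0],"fingers":-0.35},{"dp":[0,0,0],"delta_rot":[0,0,0],"fingers":-0.35},{"dp":[0,0,0],"delta_rot":[0,0,0],"fingers":-1},{"dp":[0,0,0],"delta_rot":[0,0,0],"fingers":-1},{"dp":[0,0,0],"delta_rot":[0,0,0],"fingers":-1},{"dp":[0,0,0],"delta_rot":[0,0,0],"fingers":-1},{"dp":[0,0,0],"delta_rot":[0,0,0],"fingers":-1}]' 50
python3 -m crank '[{"dp":[0,0,0],"delta_rot":[0,0,0.0165],"fingers":-1},{"dp":[0,0,0],"delta_rot":[0,0,0.0165],"fingers":-1},{"dp":[0,0,0],"delta_rot":[0,0,0.0165],"fingers":-1},{"dp":[0,0,0],"delta_rot":[0,0,0.0165],"fingers":-1},{"dp":[0,0,0],"delta_rot":[0,0,0.0165],"fingers":-1},{"dp":[0,0,0],"delta_rot":[0,0,0.0165],"fingers":-1},{"dp":[0,0,0],"delta_rot":[0,0,0.0165],"fingers":-1},{"dp":[0,0,0],"delta_rot":[0,0,0.0165],"fingers":-1},{"dp":[0,0,0],"delta_rot":[0,0,0],"fingers":-1},{"dp":[0,0,0],"delta_rot":[0,0,0],"fingers":-1}]'
python3 st.py d 122.5 .195
```

```text
t: 19.0
tcp_pos: [0.6307, -0.0753, 0.1958]
tool_rot: [0.999, -0.051, 0.002, 0.001]
force: [-1.3, -0.8, 6.4]
finger_gap: 0.088
gripper_force: 52.2
t: 19.83
tcp_pos: [0.6303, -0.0762, 0.1958]
tool_rot: [0.893, -0.449, 0.002, 0.001]
force: [-1.5, -2.3, 6.5]
finger_gap: 0.087
gripper_force: 52.3
t 19.83 tcp [ 0.6303 -0.0762  0.1958] yaw -53.41 tilt [ 0.0025 -0.0029] q6 2.21 F [-1.5 -2.3  6.5] M [-0.58  0.4  -0.04] gap 0.087
turn deg 4.09 norm 0.0114 dp [-0.0015 -0.0016  0.0016]
```

```bash
python3 -m crank '[{"dp":[0,0,0],"delta_rot":[0,0,0.005],"fingers":-1},{"dp":[0,0,0],"delta_rot":[0,0,0.005],"fingers":-1},{"dp":[0,0,0],"delta_rot":[0,0,0],"fingers":-1},{"dp":[0,0,0],"delta_rot":[0,0,0],"fingers":-1}]'
python3 st.py d 122.5 .195
python3 -m crank '[{"dp":[0,0,0],"delta_rot":[0,0,0.005],"fingers":-1},{"dp":[0,0,0],"delta_rot":[0,0,0.005],"fingers":-1},{"dp":[0,0,0],"delta_rot":[0,0,0],"fingers":-1},{"dp":[0,0,0],"delta_rot":[0,0,0],"fingers":-1}]'
python3 st.py d 122.5 .195
```

```text
t: 20.17
tcp_pos: [0.6303, -0.0762, 0.1958]
tool_rot: [0.879, -0.477, 0.002, 0.001]
force: [-2.4, -3.7, 7.2]
finger_gap: 0.088
gripper_force: 52.3
t 20.17 tcp [ 0.6303 -0.0762  0.1958] yaw -56.97 tilt [ 0.0023 -0.0031] q6 2.27 F [-2.4 -3.7  7.2] M [-0.54  0.43  0.01] gap 0.088
turn deg 0.53 norm 0.0015 dp [-0.0015 -0.0017  0.0016]
t: 20.5
tcp_pos: [0.6303, -0.0762, 0.1958]
tool_rot: [0.865, -0.502, 0.002, 0.001]
force: [-2.4, -3.4, 6.9]
finger_gap: 0.089
gripper_force: 55.9
t 20.5 tcp [ 0.6303 -0.0762  0.1958] yaw -60.33 tilt [ 0.0021 -0.0043] q6 2.33 F [-2.4 -3.4  6.9] M [-0.54  0.44  0.91] gap 0.089
turn deg -2.83 norm -0.0079 dp [-0.0014 -0.0017  0.0017]
```

The moment about z jumped from 0.0 to 0.9 N m, so d is against its stop. Release and move on to b.

```bash
python3 -m crank '[{"dp":[0,0,0],"delta_rot":[0,0,0],"fingers":-0.35},{"dp":[0,0,0],"delta_rot":[0,0,0],"fingers":-0.35},{"dp":[0,0,0],"delta_rot":[0,0,0],"fingers":-0.35},{"dp":[0,0,-0.05],"delta_rot":[0,0,0],"fingers":-0.35},{"dp":[0,0,-0.065],"delta_rot":[0,0,0],"fingers":-0.35},{"dp":[0,0,-0.065],"delta_rot":[0,0,0],"fingers":-0.35}]'
python3 -m crank '[{"dp":[0,0,0],"delta_rot":[0,0,-0.0189],"fingers":-0.35},{"dp":[0,0,0],"delta_rot":[0,0,-0.0189],"fingers":-0.35},{"dp":[0,0,0],"delta_rot":[0,0,-0.0189],"fingers":-0.35},{"dp":[0,0,0],"delta_rot":[0,0,-0.0189],"fingers":-0.35},{"dp":[0,0,0],"delta_rot":[0,0,-0.0189],"fingers":-0.35},{"dp":[0,0,0],"delta_rot":[0,0,-0.0189],"fingers":-0.35},{"dp":[0,0,0],"delta_rot":[0,0,-0.0189],"fingers":-0.35},{"dp":[0,0,0],"delta_rot":[0,0,-0.0189],"fingers":-0.35},{"dp":[0,0,0],"delta_rot":[0,0,0],"fingers":-0.35},{"dp":[0,0,0],"delta_rot":[0,0,0],"fingers":-0.35}]'
python3 st.py b 174.1 .195
```

```text
t: 21.0
tcp_pos: [0.629, -0.0744, 0.2831]
tool_rot: [0.863, -0.505, -0.002, 0.0]
force: [1.1, -0.5, -0.0]
finger_gap: 0.325
gripper_force: 0.0
t: 21.83
tcp_pos: [0.6296, -0.0747, 0.2833]
tool_rot: [0.998, -0.056, -0.0, -0.0]
force: [-1.4, 0.5, 0.7]
finger_gap: 0.324
gripper_force: 0.0
t 21.83 tcp [ 0.6296 -0.0747  0.2833] yaw -6.37 tilt [-0.0005  0.0006] q6 1.39 F [-1.4  0.5  0.7] M [-0.06 -0.02  0.03] gap 0.324
turn deg -0.47 norm -0.0013 dp [-0.2089 -0.2649  0.1769]
```

```bash
python3 -m crank '[{"dp":[-0.0418,-0.053,0],"delta_rot":[0,0,-0.0013],"fingers":-0.35},{"dp":[-0.0418,-0.053,0],"delta_rot":[0,0,0],"fingers":-0.35},{"dp":[-0.0418,-0.053,0],"delta_rot":[0,0,0],"fingers":-0.35},{"dp":[-0.0418,-0.053,0],"delta_rot":[0,0,0],"fingers":-0.35},{"dp":[-0.0418,-0.053,0],"delta_rot":[0,0,0],"fingers":-0.35},{"dp":[0,0,0],"delta_rot":[0,0,0],"fingers":-0.35},{"dp":[0,0,0.045],"delta_rot":[0,0,0],"fingers":-0.35},{"dp":[0,0,0.045],"delta_rot":[0,0,0],"fingers":-0.35},{"dp":[0,0,0],"delta_rot":[0,0,0],"fingers":-0.35},{"dp":[0,0,0],"delta_rot":[0,0,0],"fingers":-0.35},{"dp":[0,0,0],"delta_rot":[0,0,0],"fingers":-0.35}]'
python3 st.py b 174.1 .195
```

```text
t: 22.75
tcp_pos: [0.5399, 0.0673, 0.2393]
tool_rot: [0.999, -0.051, 0.001, -0.0]
force: [0.7, -0.0, 0.3]
finger_gap: 0.321
gripper_force: 0.0
t 22.75 tcp [0.5399 0.0673 0.2393] yaw -5.8 tilt [ 0.0011 -0.    ] q6 1.59 F [ 0.7 -0.   0.3] M [0.05 0.02 0.02] gap 0.321
turn deg 0.1 norm 0.0003 dp [-0.0014 -0.0011  0.0886]
```

```bash
python3 -m crank '[{"dp":[-0.0012,-0.001,0.045],"delta_rot":[0,0,0],"fingers":-0.35},{"dp":[0,0,0.043],"delta_rot":[0,0,0],"fingers":-0.35},{"dp":[0,0,0],"delta_rot":[0,0,0],"fingers":-0.35},{"dp":[0,0,0],"delta_rot":[0,0,0],"fingers":-1},{"dp":[0,0,0],"delta_rot":[0,0,0],"fingers":-1},{"dp":[0,0,0],"delta_rot":[0,0,0],"fingers":-1},{"dp":[0,0,0],"delta_rot":[0,0,0],"fingers":-1},{"dp":[0,0,0],"delta_rot":[0,0,0],"fingers":-1}]' 50
python3 -m crank '[{"dp":[0,0,0],"delta_rot":[0,0,0.0165],"fingers":-1},{"dp":[0,0,0],"delta_rot":[0,0,0.0165],"fingers":-1},{"dp":[0,0,0],"delta_rot":[0,0,0.0165],"fingers":-1},{"dp":[0,0,0],"delta_rot":[0,0,0.0165],"fingers":-1},{"dp":[0,0,0],"delta_rot":[0,0,0.0165],"fingers":-1},{"dp":[0,0,0],"delta_rot":[0,0,0.0165],"fingers":-1},{"dp":[0,0,0],"delta_rot":[0,0,0.0165],"fingers":-1},{"dp":[0,0,0],"delta_rot":[0,0,0.0165],"fingers":-1},{"dp":[0,0,0],"delta_rot":[0,0,0.008],"fingers":-1},{"dp":[0,0,0],"delta_rot":[0,0,0],"fingers":-1},{"dp":[0,0,0],"delta_rot":[0,0,0],"fingers":-1}]'
python3 st.py b 122.5 .195
python3 -m crank '[{"dp":[0,0,0],"delta_rot":[0,0,0.006],"fingers":-1},{"dp":[0,0,0],"delta_rot":[0,0,0.006],"fingers":-1},{"dp":[0,0,0],"delta_rot":[0,0,0],"fingers":-1},{"dp":[0,0,0],"delta_rot":[0,0,0],"fingers":-1}]'
python3 st.py b 122.5 .195
```

```text
t: 23.42
tcp_pos: [0.5394, 0.0681, 0.196]
tool_rot: [0.999, -0.05, 0.001, -0.0]
force: [0.2, 1.3, 3.0]
finger_gap: 0.086
gripper_force: 51.6
t: 24.33
tcp_pos: [0.539, 0.0676, 0.1959]
tool_rot: [0.883, -0.47, 0.001, 0.0]
force: [-1.2, -2.4, 5.2]
finger_gap: 0.09
gripper_force: 52.1
t 24.33 tcp [0.539  0.0676 0.1959] yaw -56.02 tilt [ 0.0016 -0.0012] q6 2.47 F [-1.2 -2.4  5.2] M [-0.38  0.26 -0.07] gap 0.09
turn deg 1.48 norm 0.0041 dp [-0.0003 -0.0008  0.0018]
t: 24.67
tcp_pos: [0.539, 0.0676, 0.1959]
tool_rot: [0.866, -0.501, 0.001, 0.001]
force: [-0.9, -1.0, 6.1]
finger_gap: 0.091
gripper_force: 54.4
t 24.67 tcp [0.539  0.0676 0.1959] yaw -60.07 tilt [ 0.0015 -0.0023] q6 2.54 F [-0.9 -1.   6.1] M [-0.3   0.27  0.92] gap 0.091
turn deg -2.57 norm -0.0071 dp [-0.0002 -0.0008  0.0018]
```

b is home too. Next is a, with the tool turned back 144°.

```bash
python3 -m crank '[{"dp":[0,0,0],"delta_rot":[0,0,0],"fingers":-0.35},{"dp":[0,0,0],"delta_rot":[0,0,0],"fingers":-0.35},{"dp":[0,0,0],"delta_rot":[0,0,0],"fingers":-0.35},{"dp":[0,0,-0.05],"delta_rot":[0,0,0],"fingers":-0.35},{"dp":[0,0,-0.065],"delta_rot":[0,0,0],"fingers":-0.35},{"dp":[0,0,-0.065],"delta_rot":[0,0,0],"fingers":-0.35},{"dp":[0,0,0],"delta_rot":[0,0,-0.0182],"fingers":-0.35},{"dp":[0,0,0],"delta_rot":[0,0,-0.0182],"fingers":-0.35},{"dp":[0,0,0],"delta_rot":[0,0,-0.0182],"fingers":-0.35},{"dp":[0,0,0],"delta_rot":[0,0,-0.0182],"fingers":-0.35},{"dp":[0,0,0],"delta_rot":[0,0,-0.0182],"fingers":-0.35},{"dp":[0,0,0],"delta_rot":[0,0,-0.0182],"fingers":-0.35}]'
python3 -m crank '[{"dp":[0,0,0],"delta_rot":[0,0,-0.0182],"fingers":-0.35},{"dp":[0,0,0],"delta_rot":[0,0,-0.0182],"fingers":-0.35},{"dp":[0,0,0],"delta_rot":[0,0,-0.0182],"fingers":-0.35},{"dp":[0,0,0],"delta_rot":[0,0,-0.0182],"fingers":-0.35},{"dp":[0,0,0],"delta_rot":[0,0,-0.0182],"fingers":-0.35},{"dp":[0,0,0],"delta_rot":[0,0,-0.0182],"fingers":-0.35},{"dp":[0,0,0],"delta_rot":[0,0,-0.0182],"fingers":-0.35},{"dp":[0,0,0],"delta_rot":[0,0,-0.0182],"fingers":-0.35}]'
python3 -m crank '[{"dp":[0,0,0],"delta_rot":[0,0,-0.0182],"fingers":-0.35},{"dp":[0,0,0],"delta_rot":[0,0,-0.0182],"fingers":-0.35},{"dp":[0,0,0],"delta_rot":[0,0,-0.0182],"fingers":-0.35},{"dp":[0,0,0],"delta_rot":[0,0,-0.0182],"fingers":-0.35},{"dp":[0,0,0],"delta_rot":[0,0,-0.0182],"fingers":-0.35},{"dp":[0,0,0],"delta_rot":[0,0,-0.0182],"fingers":-0.35},{"dp":[0,0,0],"delta_rot":[0,0,-0.0182],"fingers":-0.35},{"dp":[0,0,0],"delta_rot":[0,0,-0.0182],"fingers":-0.35},{"dp":[0,0,0],"delta_rot":[0,0,0],"fingers":-0.35},{"dp":[0,0,0],"delta_rot":[0,0,0],"fingers":-0.35}]'
python3 st.py a 84.1 .195
```

```text
t: 25.67
tcp_pos: [0.5385, 0.0682, 0.2845]
tool_rot: [0.984, -0.181, -0.0, -0.0]
force: [-0.1, -0.7, 0.3]
finger_gap: 0.329
gripper_force: 0.0
t: 26.33
tcp_pos: [0.5385, 0.0682, 0.2844]
tool_rot: [0.962, 0.272, -0.0, -0.0]
force: [-0.2, 0.3, 0.4]
finger_gap: 0.325
gripper_force: 0.0
t: 27.17
tcp_pos: [0.5385, 0.0681, 0.2845]
tool_rot: [0.746, 0.666, -0.0, -0.0]
force: [-0.0, 0.1, -0.5]
finger_gap: 0.326
gripper_force: 0.0
t 27.17 tcp [0.5385 0.0681 0.2845] yaw 83.53 tilt [-0.0003  0.0002] q6 0.03 F [-0.   0.1 -0.5] M [ 0.02  0.03 -0.05] gap 0.326
turn deg -0.57 norm -0.0016 dp [-0.0283  0.2406  0.1788]
```

```bash
python3 -m crank '[{"dp":[0,0,0],"delta_rot":[0,0,-0.0016],"fingers":-0.35},{"dp":[-0.0071,0.0602,0],"delta_rot":[0,0,0],"fingers":-0.35},{"dp":[-0.0071,0.0602,0],"delta_rot":[0,0,0],"fingers":-0.35},{"dp":[-0.0071,0.0601,0],"delta_rot":[0,0,0],"fingers":-0.35},{"dp":[-0.007,0.0601,0],"delta_rot":[0,0,0],"fingers":-0.35},{"dp":[0,0,0],"delta_rot":[0,0,0],"fingers":-0.35},{"dp":[0,0,0.045],"delta_rot":[0,0,0],"fingers":-0.35},{"dp":[0,0,0.045],"delta_rot":[0,0,0],"fingers":-0.35},{"dp":[0,0,0],"delta_rot":[0,0,0],"fingers":-0.35},{"dp":[0,0,0],"delta_rot":[0,0,0],"fingers":-0.35},{"dp":[0,0,0],"delta_rot":[0,0,0],"fingers":-0.35}]'
python3 st.py a 84.1 .195
```

```text
t: 28.08
tcp_pos: [0.6571, 0.0421, 0.2405]
tool_rot: [0.742, 0.671, 0.0, 0.0]
force: [-0.1, 0.2, 0.8]
finger_gap: 0.326
gripper_force: 0.0
t 28.08 tcp [0.6571 0.0421 0.2405] yaw 84.26 tilt [ 0.0009 -0.    ] q6 -0.01 F [-0.1  0.2  0.8] M [ 0.03 -0.01 -0.01] gap 0.326
turn deg 0.16 norm 0.0004 dp [-0.0009 -0.0007  0.091 ]
```

```bash
python3 -m crank '[{"dp":[-0.001,-0.001,0.045],"delta_rot":[0,0,0],"fingers":-0.35},{"dp":[0,0,0.045],"delta_rot":[0,0,0],"fingers":-0.35},{"dp":[0,0,0],"delta_rot":[0,0,0],"fingers":-0.35},{"dp":[0,0,0],"delta_rot":[0,0,0],"fingers":-1},{"dp":[0,0,0],"delta_rot":[0,0,0],"fingers":-1},{"dp":[0,0,0],"delta_rot":[0,0,0],"fingers":-1},{"dp":[0,0,0],"delta_rot":[0,0,0],"fingers":-1},{"dp":[0,0,0],"delta_rot":[0,0,0],"fingers":-1}]' 50
python3 -m crank '[{"dp":[0,0,0],"delta_rot":[0,0,0.0165],"fingers":-1},{"dp":[0,0,0],"delta_rot":[0,0,0.0165],"fingers":-1},{"dp":[0,0,0],"delta_rot":[0,0,0.0165],"fingers":-1},{"dp":[0,0,0],"delta_rot":[0,0,0.0165],"fingers":-1},{"dp":[0,0,0],"delta_rot":[0,0,0.0165],"fingers":-1},{"dp":[0,0,0],"delta_rot":[0,0,0.0165],"fingers":-1},{"dp":[0,0,0],"delta_rot":[0,0,0.0165],"fingers":-1},{"dp":[0,0,0],"delta_rot":[0,0,0.0165],"fingers":-1},{"dp":[0,0,0],"delta_rot":[0,0,0.008],"fingers":-1},{"dp":[0,0,0],"delta_rot":[0,0,0],"fingers":-1},{"dp":[0,0,0],"delta_rot":[0,0,0],"fingers":-1}]'
python3 st.py a 32.5 .195
python3 -m crank '[{"dp":[0,0,0],"delta_rot":[0,0,0.006],"fingers":-1},{"dp":[0,0,0],"delta_rot":[0,0,0.006],"fingers":-1},{"dp":[0,0,0],"delta_rot":[0,0,0],"fingers":-1},{"dp":[0,0,0],"delta_rot":[0,0,0],"fingers":-1}]'
python3 st.py a 32.5 .195
```

```text
t: 28.75
tcp_pos: [0.6561, 0.0417, 0.1962]
tool_rot: [0.742, 0.671, 0.0, -0.0]
force: [-4.7, 1.2, 4.3]
finger_gap: 0.088
gripper_force: 50.7
t: 29.67
tcp_pos: [0.6559, 0.0417, 0.1962]
tool_rot: [0.957, 0.292, -0.0, 0.0]
force: [-5.1, 0.3, 5.4]
finger_gap: 0.084
gripper_force: 50.8
t 29.67 tcp [0.6559 0.0417 0.1962] yaw 33.9 tilt [-0.0005 -0.0002] q6 0.87 F [-5.1  0.3  5.4] M [-0.02  0.88 -0.06] gap 0.084
turn deg 1.4 norm 0.0039 dp [0.0013 0.0009 0.0024]
t: 30.0
tcp_pos: [0.6559, 0.0418, 0.1962]
tool_rot: [0.966, 0.257, -0.0, 0.001]
force: [-5.1, -0.1, 6.8]
finger_gap: 0.089
gripper_force: 53.6
t 30.0 tcp [0.6559 0.0418 0.1962] yaw 29.83 tilt [-0.0007 -0.0013] q6 0.95 F [-5.1 -0.1  6.8] M [0.08 0.85 0.97] gap 0.089
turn deg -2.67 norm -0.0074 dp [0.0013 0.0011 0.0024]
```

Now a is home, with the moment at 0.97 N m. The last one is c.

```bash
python3 -m crank '[{"dp":[0,0,0],"delta_rot":[0,0,0],"fingers":-0.35},{"dp":[0,0,0],"delta_rot":[0,0,0],"fingers":-0.35},{"dp":[0,0,0],"delta_rot":[0,0,0],"fingers":-0.35},{"dp":[0,0,-0.05],"delta_rot":[0,0,0],"fingers":-0.35},{"dp":[0,0,-0.065],"delta_rot":[0,0,0],"fingers":-0.35},{"dp":[0,0,-0.065],"delta_rot":[0,0,0],"fingers":-0.35}]'
python3 -m crank '[{"dp":[0,0,0],"delta_rot":[0,0,-0.0189],"fingers":-0.35},{"dp":[0,0,0],"delta_rot":[0,0,-0.0189],"fingers":-0.35},{"dp":[0,0,0],"delta_rot":[0,0,-0.0189],"fingers":-0.35},{"dp":[0,0,0],"delta_rot":[0,0,-0.0189],"fingers":-0.35},{"dp":[0,0,0],"delta_rot":[0,0,-0.0189],"fingers":-0.35},{"dp":[0,0,0],"delta_rot":[0,0,-0.0189],"fingers":-0.35},{"dp":[0,0,0],"delta_rot":[0,0,-0.0189],"fingers":-0.35},{"dp":[0,0,0],"delta_rot":[0,0,-0.0189],"fingers":-0.35},{"dp":[0,0,0],"delta_rot":[0,0,0],"fingers":-0.35},{"dp":[0,0,0],"delta_rot":[0,0,0],"fingers":-0.35}]'
python3 st.py c 84.1 .195
```

```text
t: 30.5
tcp_pos: [0.6565, 0.0413, 0.2846]
tool_rot: [0.967, 0.255, -0.001, -0.0]
force: [1.5, 0.1, -0.0]
finger_gap: 0.327
gripper_force: 0.0
t: 31.33
tcp_pos: [0.6568, 0.0414, 0.2847]
tool_rot: [0.744, 0.668, 0.0, 0.0]
force: [-0.1, -1.0, 0.7]
finger_gap: 0.324
gripper_force: 0.0
t 31.33 tcp [0.6568 0.0414 0.2847] yaw 83.8 tilt [ 0.0011 -0.    ] q6 0.0 F [-0.1 -1.   0.7] M [-0.02  0.04  0.02] gap 0.324
turn deg -0.3 norm -0.0008 dp [-0.21   -0.2664  0.1792]
```

```bash
python3 -m crank '[{"dp":[-0.042,-0.0533,0],"delta_rot":[0,0,-0.0008],"fingers":-0.35},{"dp":[-0.042,-0.0533,0],"delta_rot":[0,0,0],"fingers":-0.35},{"dp":[-0.042,-0.0533,0],"delta_rot":[0,0,0],"fingers":-0.35},{"dp":[-0.042,-0.0533,0],"delta_rot":[0,0,0],"fingers":-0.35},{"dp":[-0.042,-0.0532,0],"delta_rot":[0,0,0],"fingers":-0.35},{"dp":[0,0,0],"delta_rot":[0,0,0],"fingers":-0.35},{"dp":[0,0,0.045],"delta_rot":[0,0,0],"fingers":-0.35},{"dp":[0,0,0.045],"delta_rot":[0,0,0],"fingers":-0.35},{"dp":[0,0,0],"delta_rot":[0,0,0],"fingers":-0.35},{"dp":[0,0,0],"delta_rot":[0,0,0],"fingers":-0.35},{"dp":[0,0,0],"delta_rot":[0,0,0],"fingers":-0.35}]'
python3 st.py c 84.1 .195
```

```text
t: 32.25
tcp_pos: [0.5142, -0.0495, 0.2403]
tool_rot: [0.742, 0.671, 0.0, 0.001]
force: [0.0, -1.2, 0.3]
finger_gap: 0.323
gripper_force: 0.0
t 32.25 tcp [ 0.5142 -0.0495  0.2403] yaw 84.24 tilt [ 0.0015 -0.0004] q6 -0.21 F [ 0.  -1.2  0.3] M [ 0.   -0.03 -0.03] gap 0.323
turn deg 0.14 norm 0.0004 dp [ 0.0001 -0.0014  0.0907]
```

```bash
python3 -m crank '[{"dp":[0,-0.001,0.045],"delta_rot":[0,0,0],"fingers":-0.35},{"dp":[0,0,0.045],"delta_rot":[0,0,0],"fingers":-0.35},{"dp":[0,0,0],"delta_rot":[0,0,0],"fingers":-0.35},{"dp":[0,0,0],"delta_rot":[0,0,0],"fingers":-1},{"dp":[0,0,0],"delta_rot":[0,0,0],"fingers":-1},{"dp":[0,0,0],"delta_rot":[0,0,0],"fingers":-1},{"dp":[0,0,0],"delta_rot":[0,0,0],"fingers":-1},{"dp":[0,0,0],"delta_rot":[0,0,0],"fingers":-1}]' 50
python3 -m crank '[{"dp":[0,0,0],"delta_rot":[0,0,0.0165],"fingers":-1},{"dp":[0,0,0],"delta_rot":[0,0,0.0165],"fingers":-1},{"dp":[0,0,0],"delta_rot":[0,0,0.0165],"fingers":-1},{"dp":[0,0,0],"delta_rot":[0,0,0.0165],"fingers":-1},{"dp":[0,0,0],"delta_rot":[0,0,0.0165],"fingers":-1},{"dp":[0,0,0],"delta_rot":[0,0,0.0165],"fingers":-1},{"dp":[0,0,0],"delta_rot":[0,0,0.0165],"fingers":-1},{"dp":[0,0,0],"delta_rot":[0,0,0.0165],"fingers":-1},{"dp":[0,0,0],"delta_rot":[0,0,0.008],"fingers":-1},{"dp":[0,0,0],"delta_rot":[0,0,0],"fingers":-1},{"dp":[0,0,0],"delta_rot":[0,0,0],"fingers":-1}]'
python3 st.py c 32.5 .195
python3 -m crank '[{"dp":[0,0,0],"delta_rot":[0,0,0.006],"fingers":-1},{"dp":[0,0,0],"delta_rot":[0,0,0.006],"fingers":-1},{"dp":[0,0,0],"delta_rot":[0,0,0],"fingers":-1},{"dp":[0,0,0],"delta_rot":[0,0,0],"fingers":-1}]'
python3 st.py c 32.5 .195
```

```text
t: 32.92
tcp_pos: [0.5124, -0.0493, 0.1957]
tool_rot: [0.742, 0.671, -0.0, 0.0]
force: [-3.9, 1.5, 4.8]
finger_gap: 0.088
gripper_force: 50.7
t: 33.83
tcp_pos: [0.5122, -0.0493, 0.1957]
tool_rot: [0.957, 0.291, -0.0, -0.0]
force: [-5.0, 0.8, 5.4]
finger_gap: 0.089
gripper_force: 50.8
t 33.83 tcp [ 0.5122 -0.0493  0.1957] yaw 33.89 tilt [-0.0007 -0.    ] q6 0.67 F [-5.   0.8  5.4] M [-0.01  0.76 -0.11] gap 0.089
turn deg 1.39 norm 0.0039 dp [0.0022 0.0017 0.0014]
t: 34.17
tcp_pos: [0.5122, -0.0492, 0.1957]
tool_rot: [0.966, 0.258, -0.001, 0.0]
force: [-3.5, 1.6, 5.7]
finger_gap: 0.094
gripper_force: 53.6
t 34.17 tcp [ 0.5122 -0.0492  0.1957] yaw 29.85 tilt [-0.0011 -0.0011] q6 0.74 F [-3.5  1.6  5.7] M [0.14 0.68 0.89] gap 0.094
turn deg -2.65 norm -0.0074 dp [0.0022 0.0019 0.0014]
```

```bash
python3 -m crank '[{"dp":[0,0,0],"delta_rot":[0,0,0],"fingers":-0.35},{"dp":[0,0,0],"delta_rot":[0,0,0],"fingers":-0.35},{"dp":[0,0,0],"delta_rot":[0,0,0],"fingers":-0.35},{"dp":[0,0,-0.05],"delta_rot":[0,0,0],"fingers":-0.35},{"dp":[0,0,-0.075],"delta_rot":[0,0,0],"fingers":-0.35},{"dp":[0,0,-0.075],"delta_rot":[0,0,0],"fingers":-0.35},{"dp":[0,0,-0.075],"delta_rot":[0,0,0],"fingers":-0.35},{"dp":[0.0587,0,-0.05],"delta_rot":[0,0,0],"fingers":-0.35},{"dp":[0.0587,0,-0.05],"delta_rot":[0,0,0],"fingers":-0.35},{"dp":[0.0587,0,-0.05],"delta_rot":[0,0,0],"fingers":-0.35},{"dp":[0,0,-0.05],"delta_rot":[0,0,0],"fingers":-0.35},{"dp":[0,0,0],"delta_rot":[0,0,0],"fingers":-0.35}]'
python3 -m crank '[{"dp":[0,0,0],"delta_rot":[0,0,0],"fingers":-0.35},{"dp":[0,0,0],"delta_rot":[0,0,0],"fingers":-0.35}]'
python3 snap.py w4
```

```text
t: 35.17
tcp_pos: [0.5929, -0.0056, 0.4381]
tool_rot: [0.967, 0.256, 0.006, 0.003]
force: [1.2, -0.2, 0.8]
finger_gap: 0.326
gripper_force: 0.0
t: 35.33
tcp_pos: [0.5888, -0.0061, 0.4312]
tool_rot: [0.967, 0.255, -0.001, -0.0]
force: [-0.8, 0.3, -0.0]
finger_gap: 0.325
gripper_force: 0.0
35.3833 [ 0.58848295 -0.00616714  0.43064216] [ 2.95206494e+01  1.25077164e-01 -1.79887376e+02] 0.3275498724111486
```

View pics/w4.png

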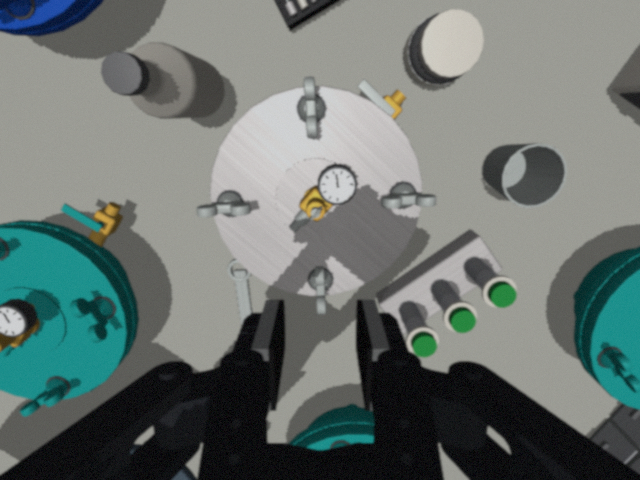

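All four blades point to the cover's centre: a (311,107), b (225,204), c (320,288) and d (410,197). The fittings, bottle, jar, cup and barrel stand are undisturbed, and the gripper is clear of everything.

```bash
python3 -c "
from station import manip
print(manip.sign_off())"
```

```text
the job is handed in; nothing more can be done
None
```

I tightened all four wing screws in two crosswise rounds (a, c, b, d to half-way, then d, b, a, c fully home against their stops) and handed the job in at about 35 s, with nothing around the pot visibly moved in the last picture.

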